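Put the bench tools back in their foam inlays

ROBOT

A 6-joint arm with a two-finger parallel gripper is mounted at the origin on the work surface. World frame = base frame: x ahead of the robot, y to its left, z up, the work surface at z = 0. Lengths are in m, angles in rad, forces in N, time in s.
With the tool pointing down it reaches from about 0.25 to 0.775 m from the base axis. Payload 4 kg.
Tool frame: the origin (TCP) lies midway between the tips of the shut fingers; the grasp point (between the pads) lies 19 mm behind it (robot.tcp_to_grasp is the z of the grasp point in the tool frame, in m); z points along the fingers, y is the line along which they close (so a half turn about z gives the same grasp; the last joint's range is limited). The gripper opens to 94 mm and grips with 3 to 60 N. Pads are 16 mm wide; open, the fingers measure 119 mm over their backs; the gripper's body (75 mm by 177 mm) begins 78 mm behind the grasp point.
Start: joints at [-1.397, 0.087, 1.371, -0, 1.684, -0.103], TCP at [0.15, -0.529, 0.206] pointing down, gripper open.
Joint ranges: [-3.1, 3.1], [-0.76, 2.03], [0.27, 2.55], [-1.08, 4.22], [0.17, 2.65], [-2.57, 2.57]. Speed limits (rad/s): [2.79, 2.79, 3.14, 3.14, 3.14, 3.14].

INTERFACE

Orientations are given as [roll, pitch, yaw] about the fixed x, y, z axes, in that order (R = Rz(yaw) Ry(pitch) Rx(roll)).
In Python, from bench import robot gives the robot as it stands. The module is installed in compiled form; this text tells all that it offers.
- The arm moves only by the tool move_arm, never from a script. Its argument "motion" is one flat list of numbers, 7 for each row, row after row: the turn, a rotation vector about the tool's x, y, z in units of 45 degrees (1.0 is 45 degrees), then the shift along the tool's x, y, z in units of 100 mm (1.0 is 100 mm), then the opening, from 0 (shut) to 1 (fully open). A call has 1 to 12 rows; each row shifts and turns the commanded pose from where the row before left it, along the tool's axes as they then stand; what a row does not reach is not made up. A row lasts 1/12 s, in which the tool goes at most 41.7 mm and 7.16 degrees, less where a joint would pass 70% of its speed; a pose out of reach is approached as far as the arm can. A call with a number of a shift or a turn outside -1 to 1 is refused whole. A call with a gripper value outside its range is refused whole. The fingers move at their own pace and stop on an object; the grip force is fixed at half the most. Time passes only in rows, so rows that do not move let the fingers close. It gives the time, the measured TCP pose, the force, the opening and the grip force at its end, in the units of the state.
- robot.get_obs(): the state, without advancing time (a new reading comes with each control period).
- robot.snapshot(name): name is "side" or "top"; returns the picture (384x512x3 uint8, red, green, blue); there is no depth.
- robot.get_calibration(name): a dict with "fx", "fy", "cx", "cy" (pixels), "R" (3x3) and "t" (3): a world point X has camera coordinates R X + t. Camera axes: x right, y down, z forward; pixel columns grow to the right and rows downward; lengths in m; the calibration is good to about 2 mm. A picture is of the moment at which its call begins. get_calibration takes no time and is no camera call.
- robot.close_job(): hands the job in; it is judged then, once.
The state is a dict: "time": time; "joint_positions": joint angles; "qvel": joint speeds; "joint_torque": joint torques, N m; "tool_pos": TCP position; "ee_rot": TCP orientation; "wrist_force": force on the tool from outside, world axes, zero at the start; "wrist_torque": the same for the moment, N m; "width": finger opening in m; "finger_force": force on a finger pad.
Only numpy, scipy, OpenCV 4.12 (cv2) and the standard library are available. Lean on these libraries where they do the work, as an engineer would, in place of code of your own. Each camera call takes 0.05 s, during which the arm holds its last target. There are 200 camera calls.

TASK

Put the four tools away in the foam inlay trays on the bench: the battery pack, the small plane, the tape measure and the socket each belong in the tray whose cut-out has their shape, the right way up and sitting fully home on the floor of the cut-out. The pack is still on its charger, where rails hold it down, so slide it off towards the charger's open front before lifting it. Leave the tin of wax where it stands.

Things in the scene. Friction and masses are not known exactly. Their poses are not given: they have to be found in the camera images.
- pack: Grey slide-on battery pack, 84x50x46 mm (x,y,z), 0.24 kg. Origin: centre of underside, z up. Body from 10 to 46 mm up; below it a black T foot: 28 mm neck, 40x40x4 mm flange. Starts parallel to the charger, underside 30 mm above the bench. Grip across its y. Slides off along its own -x with 2 mm play, free after 40 mm (50-60 is safe), then lifts. In its tray either way round along the tray's x.
- plane: Small steel trimming plane, dark lever cap, brass knob; stands on its sole. 90x32x40 mm (x,y,z), 0.3 kg. Origin: centre of its sole, z up, knob at the -x end. Flat parallel cheeks 32 mm apart, 27 mm high over the middle 60 mm of its length: grip across them, along its y. In its tray either way round along the tray's x.
- tape: Grey tape measure lying on its side: rounded box 62x54x36 mm (x,y,z), 0.22 kg, black rubber band round it, steel belt clip on top (to 38 mm), short yellow blade end with hook sticking out 4 mm at -x. Origin: centre of the box's underside, z up. Grip across its 54 mm (along its y). In its tray either way round along the tray's x.
- socket: Dark steel impact socket for a wrench, a cylinder of 44 mm diameter and 50 mm height standing upright with its hexagonal mouth up, about 0.3 kg. Origin: centre of its underside, z up.
- pack_tray: Foam inlay tray 126x90x28 mm (x,y,z), black on a yellow layer, fixed. Origin: centre of its underside, z up. No room for fingers in the cut-out: hold the tool with the fingertips above the tray's top. Cut-out in the middle, yellow floor: a rectangle of 94 x 60 mm (x, y), 20 mm deep (floor 8 mm above the bench), for the pack. 5 mm of room all round.
- plane_tray: Foam inlay tray 126x90x28 mm (x,y,z), black on a yellow layer, fixed. Origin: centre of its underside, z up. No room for fingers in the cut-out: hold the tool with the fingertips above the tray's top. Cut-out in the middle, yellow floor: a long narrow rectangle of 100 x 42 mm (x, y), 10 mm deep (floor 18 mm above the bench), for the plane. 5 mm of room all round.
- tape_tray: Foam inlay tray 126x90x28 mm (x,y,z), black on a yellow layer, fixed. Origin: centre of its underside, z up. No room for fingers in the cut-out: hold the tool with the fingertips above the tray's top. Cut-out in the middle, yellow floor: a nearly square one of 72 x 64 mm (x, y), 10 mm deep (floor 18 mm above the bench), for the tape measure. 5 mm of room all round.
- socket_tray: Foam inlay tray 126x90x28 mm (x,y,z), black on a yellow layer, fixed. Origin: centre of its underside, z up. No room for fingers in the cut-out: hold the tool with the fingertips above the tray's top. Cut-out in the middle, yellow floor: round, 54 mm diameter, 10 mm deep (floor 18 mm above the bench), for the socket. 5 mm of room all round.
- charger: Black charger fixed to the bench at the left or right edge of the work. Base x -45..65, y -40..40, z 0..30 mm from its origin (on its underside, below the start of the pack's origin). On the 30 mm high deck two 40 mm rails along x (tops at 38.5 mm) lip over the pack's foot and hold it down. Stop at the +x end, 56 mm high; open at its -x side, its front, which faces the robot's side.
- tin: Flat metal tin of wax with a steel lid, 73 mm diameter, 40 mm high, loose, at the other edge of the work area from the charger; to be left alone. Origin: centre of its underside.
Things that resemble listed ones, but are neither listed nor needed, are in the scene too. What is shaped like the socket_tray but orange or purple is not meant. What is shaped like the pack but turquoise is not meant.

How it is judged:
At the end, for the whole second after the job is handed in: Pack, plane, tape measure and socket each sit in the tray with their own cut-out: underside within 4 mm of the cut-out's floor, centre within 10 mm of the tray's centre, upright within 0.12 rad, at rest; the wax tin is less than 30 mm from where it stood and upright within 0.2 rad (horizontal distance between pack and pack_tray below 0.01 m and z of pack in the frame of pack_tray between 0.004 and 0.012 m and angle between each of pack, plane, tape, socket's own z axis and vertical below 0.12 rad and linear speed of each of pack, plane, tape, socket below 0.02 m/s and angular speed of each of pack, plane, tape, socket below 0.2 rad/s and horizontal distance between plane and plane_tray below 0.01 m and z of plane in the frame of plane_tray between 0.014 and 0.022 m and horizontal distance between tape and tape_tray below 0.01 m and z of tape in the frame of tape_tray between 0.014 and 0.022 m and horizontal distance between socket and socket_tray below 0.01 m and z of socket in the frame of socket_tray between 0.014 and 0.022 m and distance of tin from where it was at the start of the episode below 0.03 m and angle between tin's own z axis and vertical below 0.2 rad); the robot touches nothing.
It fails at once if the tin of wax is pushed away (30 mm or more) or tipped (distance of tin from where it was at the start of the episode above 0.03 m or angle between tin's own z axis and vertical above 0.3 rad).
It also fails if it takes over 125 s, if anything falls off the work surface, if the arm or the gripper's body presses on something with over 40 N, if the wrist force passes 120 N, or if a joint passes its speed limit or range.

## Working session

There is one attempt and no reset: what is moved stays moved. The work goes in short steps, Python scripts to look and compute and a tool call to move; the robot and the scene stay as the last step left them, time stands still between calls to the robot, and variables do not carry over. Pictures are saved under pics/ and viewed, at most 14 in all, crops included, and the job is handed in when it is done.

Besides the shell and the picture viewer there is one more tool, called as name(argument=value, ...), one argument or row to a line, values as JSON. move_arm: Moves the arm, as the interface text tells. Shifts and turns lie within -1 to 1; 1 stands for 100 mm of shift or 45 degrees of turn. Its arguments: {"type":"object","properties":{"motion":{"type":"array","items":{"type":"number"}}},"required":["motion"]}

```bash
mkdir -p pics
python3 - <<'E'
from bench import robot
import cv2,numpy as np
for n in("top","side"):
    im=robot.snapshot(n); cv2.imwrite(f"pics/{n}0.png",im[:,:,::-1])
    c=robot.get_calibration(n); print(n,c["fx"],c["cx"],c["cy"],np.round(-c["R"].T@c["t"],3),np.round(c["R"],2).tolist())
o=robot.get_obs();print(o["time"],o["tool_pos"],o["ee_rot"],o["width"],robot.tcp_to_grasp)
E
```

```text
top 469.88018616057883 255.3406553386429 194.25942832376506 [ 0.373 -0.068  1.526] [[-0.02, -1.0, 0.0], [-0.99, 0.02, -0.17], [0.17, -0.0, -0.99]]
side 359.5033814699744 254.8775529040176 193.00256195157831 [ 0.574 -0.804  0.7  ] [[1.0, -0.02, 0.02], [0.0, -0.67, -0.74], [0.03, 0.74, -0.67]]
0.1 [ 0.15021668 -0.52859094  0.20442128] [-3.13963847e+00 -1.72649700e-04  2.76836323e-01] 0.09396198093448405 -0.0188
```

View pics/top0.png

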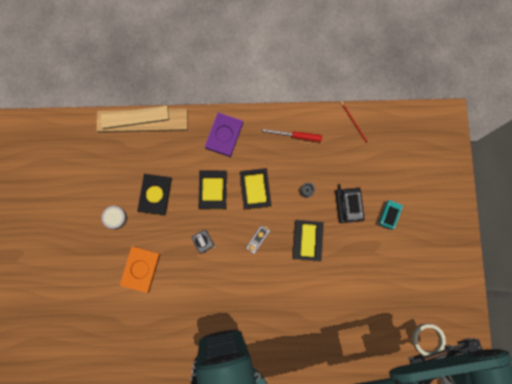

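View pics/side0.png

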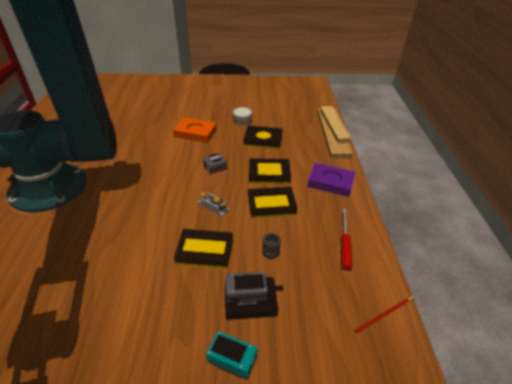

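Top view, candidates:
- **Pack:** grey on charger (351,204) is the one. The turquoise (391,214) is a decoy.
- **Socket:** (307,190).
- **Tape:** (203,241).
- **Plane:** (258,239).
- **Trays:** socket round (154,195), tape near-square (213,190), pack wide (256,188), plane narrow (308,241). Orange (140,269) and purple (224,134) are decoys.
- **Tin:** (113,217).

Next I measure and check these in a close crop.

```bash
cat > h.py <<'E'
from bench import robot
import cv2,numpy as np
def ray(n,uv,z):
    c=robot.get_calibration(n);R,t=np.array(c["R"]),np.array(c["t"])
    uv=np.atleast_2d(uv).astype(float)
    d=np.c_[(uv[:,0]-c["cx"])/c["fx"],(uv[:,1]-c["cy"])/c["fy"],np.ones(len(uv))]@R
    o=-R.T@t
    return (o+d*((z-o[2])/d[:,2])[:,None])[:,:2]
def rect(n,mask,z):
    """minAreaRect in world mm of each blob's contour cast onto plane z"""
    out=[]
    for c in cv2.findContours(mask.astype(np.uint8),cv2.RETR_EXTERNAL,cv2.CHAIN_APPROX_NONE)[0]:
        if cv2.contourArea(c)<25: continue
        p=ray(n,c[:,0],z)*1000
        (x,y),(w,h),a=cv2.minAreaRect(p.astype(np.float32))
        if w<h: w,h,a=h,w,a+90
        out.append((np.round(c[:,0].mean(0)),round(x),round(y),round(w),round(h),round((a+90)%180-90,1)))
    return out
E
python3 - <<'E'
from h import *
top=cv2.imread("pics/top0.png");side=cv2.imread("pics/side0.png")
cv2.imwrite("pics/topc.png",cv2.resize(top[165:290,95:415],None,fx=2.5,fy=2.5,interpolation=cv2.INTER_CUBIC))
cv2.imwrite("pics/sidec.png",cv2.resize(side[100:330,160:310],None,fx=4,fy=2.6,interpolation=cv2.INTER_CUBIC))
for n,im in(("top",top),("side",side)):
    h=cv2.cvtColor(im,cv2.COLOR_BGR2HSV)
    y=cv2.inRange(h,(22,150,120),(35,255,255))
    for z in(.008,.018,):
        print(n,"yellow",z); [print(*r) for r in rect(n,y,z)]
    dark=cv2.inRange(h,(0,0,0),(180,255,60))
    dark[:150]=0
    dark=dark|y
    print("black z.028");[print(*r) for r in rect(n,dark,.028)]
h=cv2.cvtColor(top,cv2.COLOR_BGR2HSV)
print("unsat .03");[print(*r) for r in rect("top",cv2.inRange(h,(0,0,0),(180,95,255))[:300],.03)]
E
```

```text
top yellow 0.008
[308. 240.] 478 -241 103 45 -2.6
[154. 194.] 640 258 54 52 0.6
[212. 189.] 652 68 74 66 -0.7
[255. 188.] 651 -74 95 64 5.1
top yellow 0.018
[308. 240.] 477 -239 103 45 -2.6
[154. 194.] 638 255 53 52 0.6
[212. 189.] 650 67 74 65 -0.7
[255. 188.] 649 -74 95 64 5.1
black z.028
[425. 381.] 41 -577 48 12 -80.7
[464. 378.] 51 -693 108 35 88.6
[433. 364.] 94 -604 461 76 -76.0
[224. 359.] 130 31 197 158 88.6
[307. 240.] 477 -236 117 85 -6.1
[391. 216.] 548 -508 53 27 -22.1
[353. 203.] 590 -389 57 29 4.6
[344. 202.] 588 -363 113 77 -10.1
[154. 194.] 636 252 121 88 -9.2
[212. 189.] 649 65 119 84 -1.4
[255. 188.] 647 -73 120 83 5.5
side yellow 0.008
[204. 246.] 474 -226 103 40 -6.1
[271. 201.] 648 -63 94 46 5.3
[269. 168.] 649 85 75 56 0.5
[263. 135.] 638 278 49 45 -31.0
side yellow 0.018
[204. 246.] 475 -234 101 40 -6.1
[271. 201.] 647 -74 92 46 5.3
[269. 168.] 648 72 74 55 0.5
[263. 135.] 637 262 48 45 -31.0
black z.028
[228. 369.] 543 -529 79 9 -23.1
[229. 348.] 544 -492 59 33 -23.2
[255. 301.] 594 -383 122 94 3.6
[249. 282.] 583 -345 65 36 4.1
[271. 246.] 636 -242 72 36 86.2
[204. 248.] 477 -246 126 101 -6.0
[271. 201.] 647 -85 123 106 5.5
[328. 188.] 812 -30 115 20 -21.6
[113. 177.] 189 20 115 37 -83.2
[217. 168.] 490 62 56 26 26.9
[269. 170.] 647 53 123 108 0.4
[ 57. 252.] 130 -142 815 321 -62.5
[263. 135.] 636 246 47 44 -31.0
unsat .03
[202. 241.] 480 97 63 52 26.0
[257. 239.] 483 -77 91 37 -35.2
[308. 240.] 476 -237 122 88 -6.2
[113. 217.] 566 383 77 75 -88.7
[390. 215.] 552 -505 93 60 -23.4
[349. 205.] 590 -377 114 80 3.6
[307. 190.] 639 -242 46 43 88.6
[154. 194.] 636 252 122 87 -9.0
[212. 189.] 648 65 118 84 -1.4
[255. 188.] 647 -73 122 86 5.4
[277. 132.] 834 -149 97 10 80.2
[310.  90.] 804 -79 1775 1015 88.7
```

View pics/topc.png

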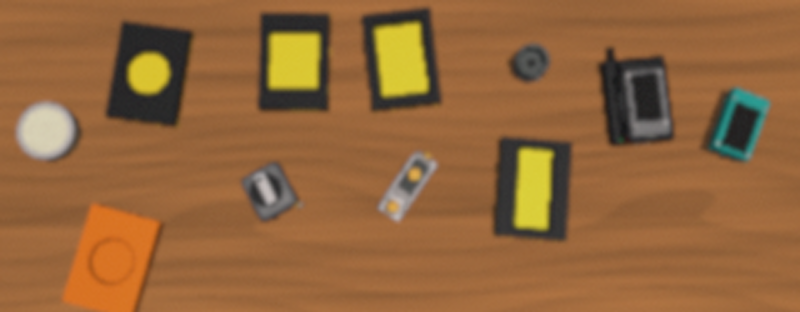

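View pics/sidec.png

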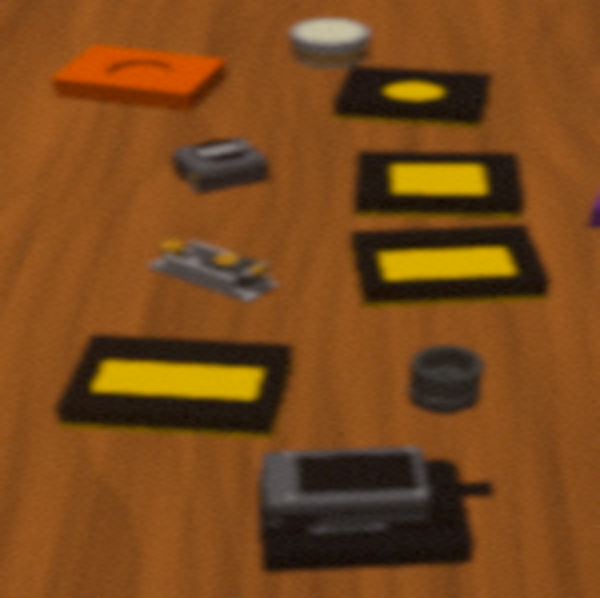

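The crops confirm the choices: the grey pack sits on the black charger, with the stop and cable at +x. The socket stands mouth up. The tape lies with its blade end towards the robot and right. The plane stands at about -35°. Now I refine the pack and work out the first move.

```bash
cat >> h.py <<'E'
from scipy.spatial.transform import Rotation as Ro
def go(x,y,z,yaw):
    """shift after turning, in tool axes & units (100mm), and turn about tool z (45deg) ; mm, deg"""
    o=robot.get_obs();R=Ro.from_euler("xyz",o["ee_rot"])
    T=Ro.from_euler("xyz",[np.pi,0,np.radians(yaw)])
    rv=np.degrees((R.inv()*T).as_rotvec())/45
    d=T.inv().apply(np.array([x,y,z])/1000-o["tool_pos"])*10
    print("turn",np.round(rv,3),"shift",np.round(d,3),"t",round(o["time"],2),"w",round(o["width"],4))
E
python3 - <<'E'
from h import *
k=np.ones((3,3),np.uint8)
for n,b in(("top",(325,170,375,235)),("side",(215,255,290,325))):
    im=cv2.imread(f"pics/{n}0.png");h=cv2.cvtColor(im,cv2.COLOR_BGR2HSV)
    m=np.zeros(im.shape[:2],np.uint8);x0,y0,x1,y1=b
    for lo in(60,75,90):
        m[:]=0;m[y0:y1,x0:x1]=cv2.inRange(h,(0,0,lo),(180,95,255))[y0:y1,x0:x1]
        print(n,lo);[print(*r) for r in rect(n,m,.076)]
    for nm,z in(("deck",.03),):
        m[:]=0;m[y0:y1,x0:x1]=cv2.inRange(h,(0,0,0),(180,110,255))[y0:y1,x0:x1];print(nm);[print(*r) for r in rect(n,m,z)]
go(588,-366,150,4.3)
E
```

```text
top 60
[354. 206.] 575 -379 93 53 3.9
top 75
[354. 205.] 577 -380 87 52 4.0
top 90
[354. 206.] 576 -381 84 51 3.5
deck
[349. 204.] 593 -376 121 81 3.4
side 60
[245. 283.] 576 -381 81 49 3.8
side 75
[241. 286.] 576 -382 82 45 -0.2
side 90
deck
[250. 296.] 583 -372 102 100 2.8
turn [-0.003  0.     0.257] shift [ 4.487 -1.293  0.544] t 0.1 w 0.094
```

move_arm(
  motion=[0, 0, 0.134, 0, 0, 0, 1, 0, 0, 0.134, 0, 0, 0, 1, 0, 0, 0, 0.36, -0.1, 0.05, 1, 0, 0, 0, 0.36, -0.1, 0.05, 1, 0, 0, 0, 0.36, -0.1, 0.05, 1, 0, 0, 0, 0.36, -0.1, 0.05, 1, 0, 0, 0, 0.36, -0.1, 0.05, 1, 0, 0, 0, 0.36, -0.1, 0.05, 1, 0, 0, 0, 0.36, -0.1, 0.05, 1, 0, 0, 0, 0.36, -0.1, 0.05, 1, 0, 0, 0, 0.36, -0.1, 0.05, 1, 0, 0, 0, 0.36, -0.1, 0.05, 1],
)

```text
time: 1.1
tool_pos: [0.5043, -0.4043, 0.1545]
ee_rot: [-3.141, 0.001, 0.066]
wrist_force: [0.9, -0.6, 0.3]
width: 0.0939
finger_force: 0.0
```

Run:
```python
from h import *
go(576,-381,54,3.8)
```

```text
turn [-0.001  0.001  0.   ] shift [ 0.731 -0.185  1.005] t 1.1 w 0.0939
```

move_arm(
  motion=[0, 0, 0, 0.25, -0.06, 0, 1, 0, 0, 0, 0.24, -0.06, 0, 1, 0, 0, 0, 0.24, -0.06, 0, 1, 0, 0, 0, 0, 0, 0.25, 1, 0, 0, 0, 0, 0, 0.25, 1, 0, 0, 0, 0, 0, 0.2, 1, 0, 0, 0, 0, 0, 0.2, 1, 0, 0, 0, 0, 0, 0.1, 1, 0, 0, 0, 0, 0, 0, 0.3, 0, 0, 0, 0, 0, 0, 0.3, 0, 0, 0, 0, 0, 0, 0.3, 0, 0, 0, 0, 0, 0, 0.3],
)

```text
time: 2.1
tool_pos: [0.5755, -0.3835, 0.0578]
ee_rot: [3.139, -0.003, 0.066]
wrist_force: [-0.1, 0.2, 0.2]
width: 0.0711
finger_force: 0.0
```

move_arm(
  motion=[0, 0, 0, 0, 0, 0, 0.3, 0, 0, 0, 0, 0, 0, 0.3, 0, 0, 0, 0, 0, 0, 0.3],
)

```text
time: 2.35
tool_pos: [0.5749, -0.3821, 0.0566]
ee_rot: [-3.141, -0.001, 0.066]
wrist_force: [-1.0, 9.7, 5.8]
width: 0.0506
finger_force: 4.7
```

move_arm(
  motion=[0, 0, 0, 0, 0, 0, 0, 0, 0, 0, 0, 0, 0, 0, 0, 0, 0, 0, 0, 0, 0, 0, 0, 0, 0, 0, 0, 0, 0, 0, 0, -0.04, 0, 0, 0, 0, 0, 0, -0.08, 0, 0, 0],
)

```text
time: 2.85
tool_pos: [0.566, -0.3822, 0.0567]
ee_rot: [-3.142, -0.007, 0.068]
wrist_force: [3.1, 4.3, -0.4]
width: 0.0495
finger_force: 30.0
```

Gripped and sliding with small force; continue.

move_arm(
  motion=[0, 0, 0, -0.1, 0, 0, 0, 0, 0, 0, -0.1, 0, 0, 0, 0, 0, 0, -0.1, 0, 0, 0, 0, 0, 0, -0.1, 0, 0, 0, 0, 0, 0, -0.08, 0, 0, 0, 0, 0, 0, 0, 0, 0, 0],
)

```text
time: 3.35
tool_pos: [0.5135, -0.3879, 0.0565]
ee_rot: [3.139, 0.0, 0.065]
wrist_force: [-0.9, 0.4, 4.9]
width: 0.0498
finger_force: 30.0
```

move_arm(
  motion=[0, 0, 0, 0, 0, -0.1, 0, 0, 0, 0, 0, 0, -0.2, 0, 0, 0, 0, 0, 0, -0.2, 0, 0, 0, 0, 0, 0, -0.2, 0, 0, 0, -0.035, 0.05, -0.2, 0, 0, 0, 0, 0, 0.15, -0.3, 0, 0, 0, 0, 0, 0.2, -0.3, 0, 0, 0, 0, 0, 0.2, -0.3, 0, 0, 0, 0, 0, 0.2, -0.3, 0, 0, 0, 0, 0, 0.2, -0.3, 0, 0, 0, 0, 0, 0.15, -0.3, 0, 0, 0, 0, 0, 0.1, -0.3, 0, 0, 0],
)

```text
invalid input
```

Run:
```python
from h import *
go(649,-74,110,5.4)
```

```text
turn [ 0.003  0.    -0.037] shift [ 1.644 -2.997 -0.535] t 3.35 w 0.0498
```

move_arm(
  motion=[0, 0, 0, 0, 0, -0.1, 0, 0, 0, 0, 0, 0, -0.2, 0, 0, 0, 0, 0, 0, -0.2, 0, 0, 0, -0.037, 0, 0, -0.1, 0, 0, 0, 0, 0.15, -0.27, 0, 0, 0, 0, 0, 0.2, -0.35, 0, 0, 0, 0, 0, 0.2, -0.35, 0, 0, 0, 0, 0, 0.2, -0.35, 0, 0, 0, 0, 0, 0.2, -0.35, 0, 0, 0, 0, 0, 0.2, -0.35, 0, 0, 0, 0, 0, 0.2, -0.35, 0, 0, 0, 0, 0, 0.15, -0.3, 0, 0],
)

```text
time: 4.35
tool_pos: [0.6387, -0.104, 0.114]
ee_rot: [-3.141, 0.003, 0.096]
wrist_force: [0.3, -0.8, -2.3]
width: 0.0496
finger_force: 30.0
```

move_arm(
  motion=[0, 0, 0, 0.1, -0.17, 0, 0, 0, 0, 0, 0.05, -0.13, 0, 0, 0, 0, 0, 0, 0, 0, 0, 0, 0, 0, 0, 0, 0, 0],
)

```text
time: 4.68
tool_pos: [0.65, -0.0757, 0.1145]
ee_rot: [3.141, 0.002, 0.096]
wrist_force: [-0.4, -0.6, -3.0]
width: 0.0499
finger_force: 30.0
```

Run:
```python
from h import *
go(649,-74,110,5.4)
t=robot.snapshot("top")[:,:,::-1];s=robot.snapshot("side")[:,:,::-1]
cv2.imwrite("pics/top1.png",t);cv2.imwrite("pics/side1.png",s)
cv2.imwrite("pics/c1.png",cv2.resize(s[100:240,200:340],None,fx=4,fy=4,interpolation=cv2.INTER_CUBIC))
```

```text
turn [0.001 0.003 0.002] shift [-0.009 -0.018  0.045] t 4.68 w 0.0499
```

View pics/c1.png

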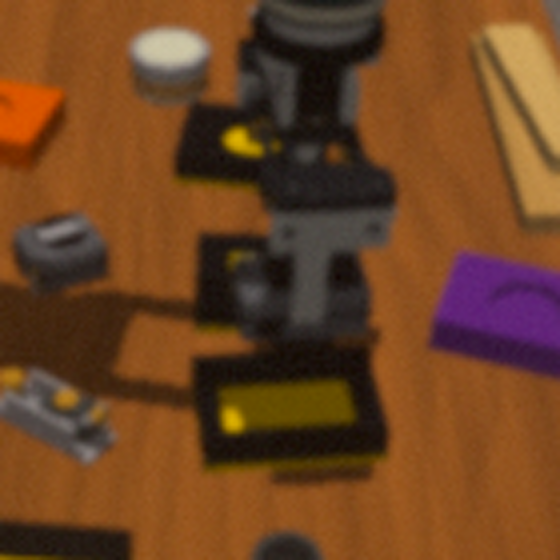

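The pack hangs level over its tray. I'll check its offset along x in the gripper.

Run:
```python
from h import *
print(ray("side",[[259.5,181],[293,182.5],[259.5,170],[293,173]],.1)*1000, ray("side",[[259.5,181],[293,182.5]],.115)*1000)
s=cv2.imread("pics/side1.png")
print(s[174,250:300].max(1)); print(s[178,250:300].max(1))
```

```text
[[611.71304772 -86.72650325]
 [698.6096381  -92.24782461]
 [613.02365437 -40.53610253]
 [702.47776773 -52.80333948]] [[ 610.76152138 -104.64334347]
 [ 695.48646166 -110.02668038]]
[ 35  28  24  26  29  24  28  30  35  49  64  76  84  85  81  67  56  49
  44  41  45  46  55  65  74  80  82  77  78  76  76  65  51  46  52  47
  48  48  47  49  48  59  89 125 147 152 149 148 147 146]
[ 26  21  26  24  23  23  26  27  27  37  36  47  45  43  50  43  46  43
  39  40  41  45  56  76  80  82  80  78  78  76  68  52  45  32  38  38
  40  40  41  38  40  55  88 126 147 153 154 149 152 145]
```

move_arm(
  motion=[0, 0, 0, -0.04, -0.02, 0, 0, 0, 0, 0, 0, 0, 0.2, 0, 0, 0, 0, 0, 0, 0.2, 0, 0, 0, 0, 0, 0, 0.12, 0, 0, 0, 0, 0, 0, 0.08, 0, 0, 0, 0, 0, 0, 0.06, 0, 0, 0, 0, 0, 0, 0.04, 0, 0, 0, 0, 0, 0, 0.04, 0, 0, 0, 0, 0, 0, 0, 0],
)

```text
time: 5.53
tool_pos: [0.6464, -0.0738, 0.0413]
ee_rot: [3.142, 0.0, 0.095]
wrist_force: [0.2, 0.6, -2.6]
width: 0.05
finger_force: 30.0
```

move_arm(
  motion=[0, 0, 0, 0, 0, 0.03, 0, 0, 0, 0, 0, 0, 0.03, 0, 0, 0, 0, 0, 0, 0, 0, 0, 0, 0, 0, 0, 0, 0],
)

```text
time: 5.87
tool_pos: [0.6465, -0.0736, 0.0355]
ee_rot: [3.141, 0.0, 0.096]
wrist_force: [-0.8, 0.8, -2.2]
width: 0.0498
finger_force: 30.0
```

move_arm(
  motion=[0, 0, 0, 0, 0, 0.01, 0.7, 0, 0, 0, 0, 0, 0, 0.85, 0, 0, 0, 0, 0, 0, 0.85, 0, 0, 0, 0, 0, 0, 0.85, 0, 0, 0, 0, 0, 0, 0.85, 0, 0, 0, 0, 0, -0.15, 0.85, 0, 0, 0, 0, 0, -0.3, 0.85, 0, 0, 0, 0, 0, -0.3, 0.85, 0, 0, 0, 0, 0.3, -0.1, 0.85, 0, 0, 0, 0, 0.3, 0, 0.85, 0, 0, 0, 0, 0.3, 0, 0.85, 0, 0, 0, 0, 0.3, 0, 0.85],
)

```text
time: 6.87
tool_pos: [0.6583, -0.1942, 0.1205]
ee_rot: [3.141, -0.002, 0.096]
wrist_force: [0.4, -0.2, 0.0]
width: 0.0802
finger_force: 0.0
```

Run:
```python
from h import *
go(639,-242,17,5)
t=robot.snapshot("top")[:,:,::-1];s=robot.snapshot("side")[:,:,::-1]
cv2.imwrite("pics/top2.png",t);cv2.imwrite("pics/side2.png",s)
f=dict(interpolation=cv2.INTER_CUBIC)
cv2.imwrite("pics/c2.png",np.hstack([cv2.resize(s[140:290,210:310],(400,600),**f),cv2.resize(t[150:250,230:330],(400,400),**f) if 0 else cv2.resize(t[150:300,225:325],(400,600),**f)]))
```

```text
turn [ 0.001 -0.002  0.011] shift [-0.234  0.459  1.035] t 6.87 w 0.0802
```

View pics/c2.png

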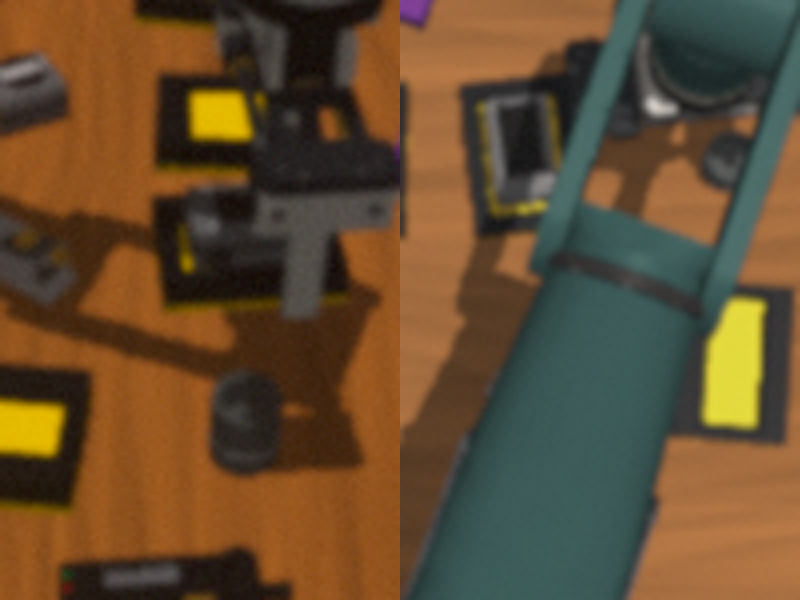

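The pack sits in its cut-out with yellow showing round it. Next is the socket.

move_arm(
  motion=[0, 0, 0, -0.12, 0.23, 0, 0.9, 0, 0, 0, -0.11, 0.23, 0, 0.9, 0, 0, 0, 0, 0, 0.3, 0.9, 0, 0, 0, 0, 0, 0.3, 0.9, 0, 0, 0, 0, 0, 0.25, 0.9, 0, 0, 0, 0, 0, 0.18, 0.9, 0, 0, 0, 0, 0, 0, 0.9, 0, 0, 0, 0, 0, 0, 0, 0, 0, 0, 0, 0, 0, 0, 0, 0, 0, 0, 0, 0, 0, 0, 0, 0, 0, 0, 0, 0, 0, 0, 0, 0, 0, 0, 0],
)

```text
time: 7.97
tool_pos: [0.6404, -0.2414, 0.0184]
ee_rot: [3.14, -0.003, 0.095]
wrist_force: [-0.5, 0.2, -0.0]
width: 0.0546
finger_force: 0.0
```

move_arm(
  motion=[0, 0, 0, 0, 0, 0, 0, 0, 0, 0, 0, 0, 0, 0, 0, 0, 0, 0, 0, 0, 0],
)

```text
time: 8.22
tool_pos: [0.6398, -0.2415, 0.0174]
ee_rot: [3.141, -0.001, 0.095]
wrist_force: [0.9, 0.2, 2.8]
width: 0.044
finger_force: 30.0
```

Run:
```python
from h import *
go(637,254,110,0)
```

```text
turn [ 0.001 -0.002  0.121] shift [-0.028 -4.955 -0.926] t 8.22 w 0.044
```

move_arm(
  motion=[0, 0, 0, 0, 0, -0.1, 0, 0, 0, 0, 0, 0, -0.3, 0, 0, 0, 0, 0, 0, -0.3, 0, 0, 0, 0, 0.02, -0.2, -0.25, 0, 0, 0, 0, 0.04, -0.36, 0, 0, 0, 0, 0, 0.04, -0.36, 0, 0, 0, 0, 0, 0.04, -0.36, 0, 0, 0, 0, 0, 0.04, -0.36, 0, 0, 0, 0, 0, 0.04, -0.36, 0, 0, 0, 0, 0, 0.04, -0.36, 0, 0, 0, 0, 0, 0.04, -0.36, 0, 0, 0, 0, 0, 0.04, -0.36, 0, 0],
)

```text
time: 9.22
tool_pos: [0.643, 0.0705, 0.1111]
ee_rot: [-3.141, 0.002, 0.095]
wrist_force: [0.6, 0.0, -2.1]
width: 0.0436
finger_force: 30.0
```

move_arm(
  motion=[0, 0, 0, 0.04, -0.36, 0, 0, 0, 0, 0, 0.04, -0.36, 0, 0, 0, 0, 0, 0.04, -0.36, 0, 0, 0, 0, 0, 0.02, -0.36, 0, 0, 0, 0, 0, 0.0, -0.36, 0, 0, 0, 0, 0, 0, 0, 0, 0, 0, 0, 0, 0, 0, 0, 0],
)

```text
time: 9.8
tool_pos: [0.6395, 0.2515, 0.1106]
ee_rot: [3.141, 0.002, 0.099]
wrist_force: [-0.5, -0.3, -2.8]
width: 0.0439
finger_force: 30.0
```

Run:
```python
from h import *
go(637,254.5,110,5.4)
s=robot.snapshot("side")[:,:,::-1]
cv2.imwrite("pics/side3.png",s)
cv2.imwrite("pics/c3.png",cv2.resize(s[70:190,200:320],None,fx=5,fy=5,interpolation=cv2.INTER_CUBIC))
```

```text
turn [0.001 0.002 0.007] shift [-0.022 -0.032  0.006] t 9.8 w 0.0439
```

View pics/c3.png

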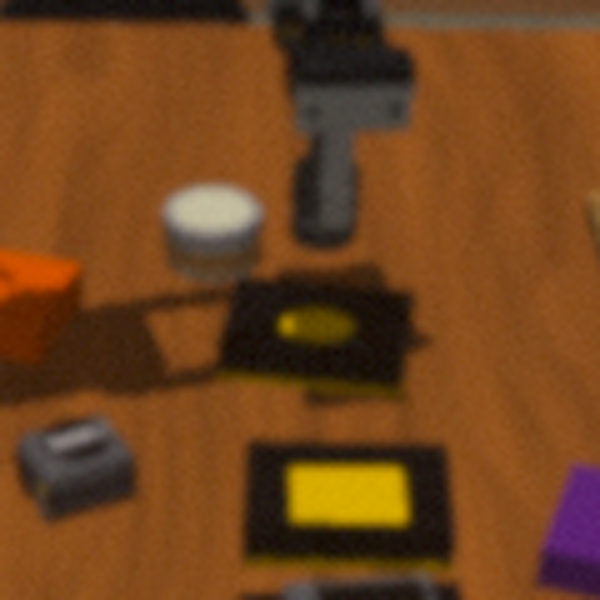

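Run:
```python
from h import *
print(ray("side",[[265.2,118.6],[265.2,112],[259.2,116],[271.4,116]],.094)*1000,ray("side",[[263.5,135.3]],.018)*1000)
```

```text
[[639.95153556 240.39483455]
 [641.70181812 283.92745478]
 [620.64235717 256.9069893 ]
 [661.31241021 257.63268767]] [[637.81205243 258.18749519]]
```

move_arm(
  motion=[0, 0, 0, -0.03, -0.03, 0, 0, 0, 0, 0, 0, 0, 0.2, 0, 0, 0, 0, 0, 0, 0.2, 0, 0, 0, 0, 0, 0, 0.12, 0, 0, 0, 0, 0, 0, 0.08, 0, 0, 0, 0, 0, 0, 0.06, 0, 0, 0, 0, 0, 0, 0.04, 0, 0, 0, 0, 0, 0, 0, 0, 0, 0, 0, 0, 0, 0, 0],
)

```text
time: 10.6
tool_pos: [0.6379, 0.252, 0.0422]
ee_rot: [-3.141, -0.001, 0.095]
wrist_force: [-0.2, -0.1, -2.5]
width: 0.0434
finger_force: 30.0
```

move_arm(
  motion=[0, 0, 0, 0, -0.02, 0, 0, 0, 0, 0, 0, 0, 0.03, 0, 0, 0, 0, 0, 0, 0.03, 0, 0, 0, 0, 0, 0, 0, 0, 0, 0, 0, 0, 0, 0, 0],
)

```text
time: 11.02
tool_pos: [0.6372, 0.2541, 0.0355]
ee_rot: [3.142, -0.0, 0.096]
wrist_force: [0.2, 1.0, -2.2]
width: 0.044
finger_force: 30.0
```

move_arm(
  motion=[0, 0, 0, 0, 0, 0, 0.85, 0, 0, 0, 0, 0, 0, 0.85, 0, 0, 0, 0, 0, 0, 0.85, 0, 0, 0, 0, 0, 0, 0.85, 0, 0, 0, 0, 0, 0, 0.85, 0, 0, 0, 0, 0, -0.15, 0.85, 0, 0, 0, 0, 0, -0.3, 0.85, 0, 0, 0, 0, 0, -0.3, 0.85, 0, 0, 0, -0.35, 0.1, 0, 0.85, 0, 0, -0.152, 0, 0, 0, 0.85, 0, 0, -0.152, 0, 0, 0, 0.85, 0, 0, -0.152, 0, 0, 0, 0.85],
)

```text
time: 12.02
tool_pos: [0.6027, 0.2404, 0.1108]
ee_rot: [3.141, -0.0, 0.459]
wrist_force: [0.0, -0.7, 0.0]
width: 0.0799
finger_force: 0.0
```

Run:
```python
from h import *
t=robot.snapshot("top")[:,:,::-1];s=robot.snapshot("side")[:,:,::-1]
f=dict(interpolation=cv2.INTER_CUBIC)
cv2.imwrite("pics/c4.png",np.hstack([cv2.resize(s[90:210,180:300],(400,400),**f),cv2.resize(t[160:280,125:245],(400,400),**f)]))
go(481,98,110,26)
```

```text
turn [ 0.    -0.    -0.001] shift [-1.724  0.746  0.008] t 12.12 w 0.0796
```

View pics/c4.png

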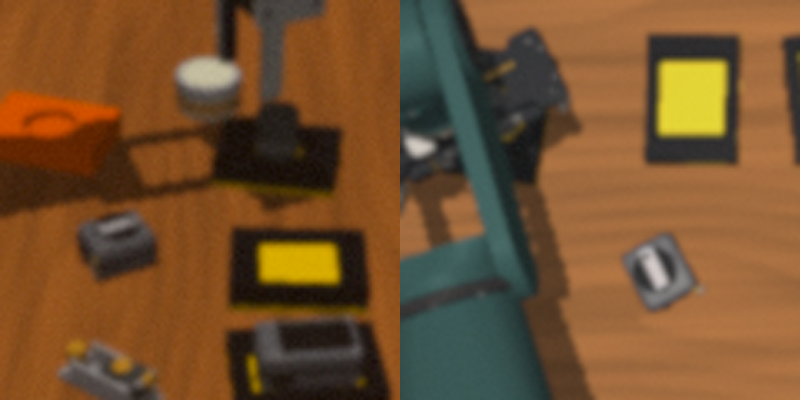

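The socket stands in its hole and the tin is untouched. Next is the tape.

move_arm(
  motion=[0, 0, 0, -0.35, 0.15, 0, 0.9, 0, 0, 0, -0.35, 0.15, 0, 0.9, 0, 0, 0, -0.35, 0.15, 0, 0.9, 0, 0, 0, -0.35, 0.15, 0, 0.9, 0, 0, 0, -0.32, 0.15, 0, 0.9, 0, 0, 0, 0, 0, 0.3, 0.9, 0, 0, 0, 0, 0, 0.3, 0.9, 0, 0, 0, 0, 0, 0.2, 0.9, 0, 0, 0, 0, 0, 0.16, 0.9, 0, 0, 0, 0, 0, 0, 0, 0, 0, 0, 0, 0, 0, 0, 0, 0, 0, 0, 0, 0, 0],
)

```text
time: 13.12
tool_pos: [0.4827, 0.098, 0.0158]
ee_rot: [3.141, -0.002, 0.452]
wrist_force: [0.1, 0.9, -0.2]
width: 0.0678
finger_force: 0.0
```

move_arm(
  motion=[0, 0, 0, 0, 0, 0, 0, 0, 0, 0, 0, 0, 0, 0, 0, 0, 0, 0, 0, 0, 0, 0, 0, 0, 0, 0, 0, 0],
)

```text
time: 13.45
tool_pos: [0.4828, 0.0983, 0.0161]
ee_rot: [3.141, -0.003, 0.453]
wrist_force: [-0.7, 1.1, 5.1]
width: 0.0538
finger_force: 29.9
```

Run:
```python
from h import *
go(649,66.5,90,-0.5)
```

```text
turn [-0.    -0.004  0.588] shift [ 1.664  0.304 -0.739] t 13.45 w 0.0538
```

move_arm(
  motion=[0, 0, 0, 0, 0, -0.1, 0, 0, 0, 0, 0, 0, -0.3, 0, 0, 0, 0, 0, 0, -0.34, 0, 0, 0, 0.147, 0, 0, 0, 0, 0, 0, 0.147, 0, 0, 0, 0, 0, 0, 0.147, 0, 0, 0, 0, 0, 0, 0.147, 0, 0, 0, 0, 0, 0, 0, 0.34, 0.06, 0, 0, 0, 0, 0, 0.34, 0.06, 0, 0, 0, 0, 0, 0.34, 0.06, 0, 0, 0, 0, 0, 0.34, 0.06, 0, 0, 0, 0, 0, 0.3, 0.06, 0, 0],
)

```text
time: 14.45
tool_pos: [0.6486, 0.0659, 0.0879]
ee_rot: [3.141, 0.001, -0.009]
wrist_force: [0.5, 0.3, -1.5]
width: 0.0542
finger_force: 29.9
```

move_arm(
  motion=[0, 0, 0, 0, 0, 0, 0, 0, 0, 0, 0, 0, 0, 0],
)

```text
time: 14.62
tool_pos: [0.6474, 0.0658, 0.0867]
ee_rot: [3.141, 0.003, -0.009]
wrist_force: [-0.9, 0.5, -1.8]
width: 0.0538
finger_force: 29.9
```

Run:
```python
from h import *
go(649,66.5,90,-0.5)
s=robot.snapshot("side")[:,:,::-1]
cv2.imwrite("pics/side5.png",s)
cv2.imwrite("pics/c5.png",cv2.resize(s[100:220,200:320],None,fx=5,fy=5,interpolation=cv2.INTER_CUBIC))
```

```text
turn [ 0.001  0.004 -0.001] shift [ 0.016 -0.007 -0.033] t 14.62 w 0.0538
```

View pics/c5.png

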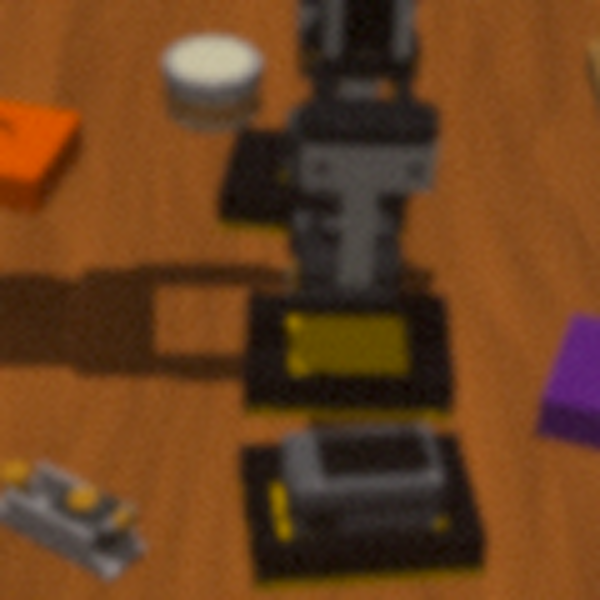

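Run:
```python
from h import *
print(ray("side",[[258.6,150],[281,150]],.09)*1000)
s=cv2.imread("pics/side5.png")
for r in(148,151,154,157): print(r,s[r,252:288].max(1),s[r,252:288,2])
```

```text
[[613.72439676  67.0244755 ]
 [679.75973625  67.75724289]]
148 [136 137 140 137 127  98  59  41  45  44  41  44  42  39  39  47  63  76
  78  80  79  72  66  52  42  44  45  64  95 119 128 132 138 136 136 137] [136 137 140 137 127  98  59  41  45  44  41  44  42  39  39  47  63  76
  78  80  79  72  66  52  42  44  45  64  95 119 128 132 138 136 136 137]
151 [133 132 139 142 138 118  93  68  47  47  48  47  50  51  53  61  70  75
  78  76  77  75  65  55  47  48  48  60  80 104 118 128 131 132 140 137] [133 132 139 142 138 118  93  68  47  47  48  47  50  51  53  61  70  75
  78  76  77  75  65  55  47  48  48  60  80 104 118 128 131 132 140 137]
154 [ 71  72  78  84  83  89  89  73  51  45  41  44  41  45  48  57  67  76
  76  77  76  73  57  45  45  42  43  40  50  53  61  70  76  84 102 122] [ 71  72  78  84  83  89  89  73  51  45  41  44  41  45  48  57  67  76
  76  77  76  73  57  45  45  42  43  40  50  53  61  70  76  84 102 122]
157 [ 74  79  78  80  79  78  73  61  46  36  38  41  39  43  42  47  51  56
  53  59  58  53  46  45  40  36  37  37  49  51  53  53  60  71 102 122] [ 74  79  78  80  79  78  73  61  46  36  38  41  39  43  42  47  51  56
  53  59  58  53  46  45  40  36  37  37  49  51  53  53  60  71 102 122]
```

move_arm(
  motion=[0, 0, 0, 0.025, 0, 0, 0, 0, 0, 0, 0, 0, 0.15, 0, 0, 0, 0, 0, 0, 0.15, 0, 0, 0, 0, 0, 0, 0.08, 0, 0, 0, 0, 0, 0, 0.04, 0, 0, 0, 0, 0, 0, 0.03, 0, 0, 0, 0, 0, 0, 0, 0, 0, 0, 0, 0, 0, 0, 0],
)

```text
time: 15.33
tool_pos: [0.6501, 0.0666, 0.0443]
ee_rot: [3.142, -0.001, -0.008]
wrist_force: [0.1, 0.3, -1.6]
width: 0.0539
finger_force: 29.9
```

move_arm(
  motion=[0, 0, 0, 0, 0, 0.03, 0, 0, 0, 0, 0, 0, 0.03, 0, 0, 0, 0, 0, 0, 0.03, 0, 0, 0, 0, 0, 0, 0, 0, 0, 0, 0, 0, 0, 0, 0],
)

```text
time: 15.75
tool_pos: [0.6497, 0.0664, 0.0343]
ee_rot: [3.141, 0.0, -0.008]
wrist_force: [0.3, 0.3, -1.8]
width: 0.0541
finger_force: 29.9
```

move_arm(
  motion=[0, 0, 0, 0, 0, 0, 0.85, 0, 0, 0, 0, 0, 0, 0.85, 0, 0, 0, 0, 0, 0, 0.85, 0, 0, 0, 0, 0, 0, 0.85, 0, 0, 0, 0, 0, -0.15, 0.85, 0, 0, 0, 0, 0, -0.3, 0.85, 0, 0, 0, 0, 0, -0.3, 0.85, 0, 0, 0.153, -0.1, 0, 0, 0.85, 0, 0, 0.153, 0, 0, 0, 0.85, 0, 0, 0.153, 0, 0, 0, 0.85, 0, 0, 0.153, 0, 0, 0, 0.85, 0, 0, 0.153, 0, 0, 0, 0.85],
)

```text
time: 16.75
tool_pos: [0.6399, 0.0666, 0.1099]
ee_rot: [-3.141, -0.001, -0.615]
wrist_force: [-0.8, 0.4, -0.1]
width: 0.0798
finger_force: 0.0
```

Run:
```python
from h import *
go(484,-77,85,-35)
```

```text
turn [-0.    -0.001 -0.005] shift [-0.454  2.07   0.249] t 16.75 w 0.0798
```

move_arm(
  motion=[0, 0, 0, -0.07, 0.34, 0, 0.85, 0, 0, 0, -0.07, 0.34, 0, 0.85, 0, 0, 0, -0.08, 0.34, 0, 0.85, 0, 0, 0, -0.08, 0.35, 0, 0.85, 0, 0, 0, -0.08, 0.35, 0, 0.85, 0, 0, 0, -0.075, 0.35, 0, 0.85, 0, 0, 0, 0, 0, 0, 0.85],
)

```text
time: 17.33
tool_pos: [0.4802, -0.0803, 0.1095]
ee_rot: [3.138, 0.001, -0.614]
wrist_force: [0.7, 0.4, 0.2]
width: 0.0802
finger_force: 0.0
```

Run:
```python
from h import *
go(484,-77,13,-35)
t=robot.snapshot("top")[:,:,::-1];s=robot.snapshot("side")[:,:,::-1]
f=dict(interpolation=cv2.INTER_CUBIC)
cv2.imwrite("pics/c6.png",np.hstack([cv2.resize(s[120:240,180:300],(400,400),**f),cv2.resize(t[160:280,150:270],(400,400),**f)]))
```

```text
turn [ 0.004  0.001 -0.004] shift [ 0.012 -0.049  0.965] t 17.33 w 0.0802
```

View pics/c6.png

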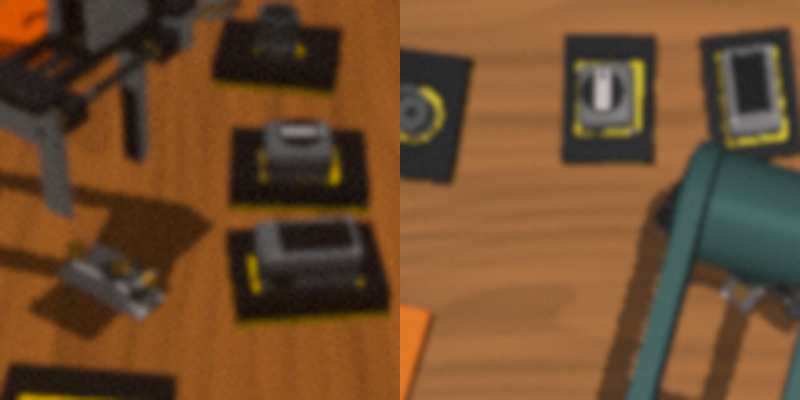

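Pack, tape and socket sit in their trays. I'll go down on the plane.

move_arm(
  motion=[0, 0, 0, 0.01, -0.05, 0, 0.85, 0, 0, 0, 0, 0, 0.3, 0.85, 0, 0, 0, 0, 0, 0.3, 0.85, 0, 0, 0, 0, 0, 0.2, 0.85, 0, 0, 0, 0, 0, 0.16, 0.85, 0, 0, 0, 0, 0, 0, 0, 0, 0, 0, 0, 0, 0, 0, 0, 0, 0, 0, 0, 0, 0, 0, 0, 0, 0, 0, 0, 0, 0, 0, 0, 0, 0, 0, 0, 0, 0, 0, 0, 0, 0, 0, 0, 0, 0, 0, 0, 0, 0],
)

```text
time: 18.43
tool_pos: [0.4881, -0.0746, 0.0145]
ee_rot: [3.14, -0.002, -0.609]
wrist_force: [-1.5, -3.5, 0.9]
width: 0.0369
finger_force: 1.0
```

move_arm(
  motion=[0, 0, 0, 0, 0, 0, 0, 0, 0, 0, 0, 0, 0, 0],
)

```text
time: 18.6
tool_pos: [0.488, -0.0745, 0.0143]
ee_rot: [3.141, -0.002, -0.609]
wrist_force: [-2.3, -2.3, 4.9]
width: 0.0319
finger_force: 30.0
```

Run:
```python
from h import *
go(476.5,-238,85,-6)
```

```text
turn [ 0.002 -0.002 -0.642] shift [ 0.057  1.638 -0.707] t 18.6 w 0.0319
```

move_arm(
  motion=[0, 0, 0, 0, 0, -0.1, 0, 0, 0, 0, 0, 0, -0.3, 0, 0, 0, 0, 0, 0, -0.32, 0, 0, 0, -0.16, 0, 0, 0, 0, 0, 0, -0.16, 0, 0, 0, 0, 0, 0, -0.16, 0, 0, 0, 0, 0, 0, -0.16, 0, 0, 0, 0, 0, 0, 0, 0.01, 0.33, 0, 0, 0, 0, 0, 0.01, 0.33, 0, 0, 0, 0, 0, 0.01, 0.33, 0, 0, 0, 0, 0, 0.01, 0.33, 0, 0, 0, 0, 0, 0.01, 0.31, 0, 0],
)

```text
time: 19.6
tool_pos: [0.4744, -0.2369, 0.0849]
ee_rot: [-3.14, 0.001, -0.109]
wrist_force: [0.2, -0.1, -3.8]
width: 0.0316
finger_force: 30.0
```

move_arm(
  motion=[0, 0, 0, 0, 0, 0, 0, 0, 0, 0, 0, 0, 0, 0],
)

```text
time: 19.77
tool_pos: [0.4744, -0.2368, 0.0847]
ee_rot: [-3.139, 0.001, -0.112]
wrist_force: [-0.1, 1.5, -2.9]
width: 0.0317
finger_force: 30.0
```

Run:
```python
from h import *
go(476.5,-238,85,-6)
s=robot.snapshot("side")[:,:,::-1]
cv2.imwrite("pics/side7.png",s)
cv2.imwrite("pics/c7.png",cv2.resize(s[170:290,150:270],None,fx=5,fy=5,interpolation=cv2.INTER_CUBIC))
```

```text
turn [-0.003  0.002 -0.009] shift [ 0.023  0.01  -0.003] t 19.77 w 0.0317
```

View pics/c7.png

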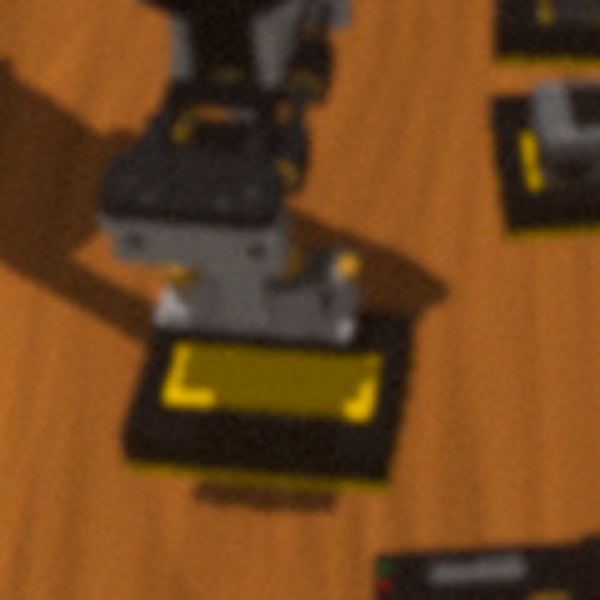

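Run:
```python
from h import *
p=[[150+155/5,170+325/5],[150+355/5,170+342/5]]
print(ray("side",p,.0705)*1000,ray("side",[[150+165/5,170+406/5],[150+373/5,170+418/5]],.018)*1000,ray("side",[[150+178/5,170+343/5],[150+382/5,170+354/5]],.018)*1000)
```

```text
[[ 426.56643296 -246.83423667]
 [ 519.2934289  -257.20708201]] [[ 425.94713815 -251.89579481]
 [ 525.79068892 -259.35886827]] [[ 427.22838946 -212.24750244]
 [ 528.48199392 -219.45067943]]
```

move_arm(
  motion=[0, 0, 0, 0.023, 0.01, 0, 0, 0, 0, 0, 0, 0, 0.15, 0, 0, 0, 0, 0, 0, 0.15, 0, 0, 0, 0, 0, 0, 0.08, 0, 0, 0, 0, 0, 0, 0.04, 0, 0, 0, 0, 0, 0, 0.03, 0, 0, 0, 0, 0, 0, 0, 0, 0, 0, 0, 0, 0, 0, 0],
)

```text
time: 20.48
tool_pos: [0.4776, -0.2374, 0.041]
ee_rot: [3.141, -0.001, -0.109]
wrist_force: [0.6, 0.1, -2.8]
width: 0.0315
finger_force: 30.0
```

move_arm(
  motion=[0, 0, 0, 0, 0, 0.03, 0, 0, 0, 0, 0, 0, 0.02, 0, 0, 0, 0, 0, 0, 0.02, 0, 0, 0, 0, 0, 0, 0, 0, 0, 0, 0, 0, 0, 0, 0],
)

```text
time: 20.9
tool_pos: [0.477, -0.2374, 0.0333]
ee_rot: [-3.142, 0.0, -0.109]
wrist_force: [-0.2, 0.7, -3.1]
width: 0.0317
finger_force: 30.0
```

move_arm(
  motion=[0, 0, 0, 0, 0, 0.007, 0, 0, 0, 0, 0, 0, 0, 0.8, 0, 0, 0, 0, 0, 0, 0.8, 0, 0, 0, 0, 0, 0, 0.8, 0, 0, 0, 0, 0, 0, 0.8, 0, 0, 0, 0, 0, 0, 0.8, 0, 0, 0, 0, 0, -0.15, 0.8, 0, 0, 0, 0, 0, -0.3, 0.8, 0, 0, 0, 0, 0, -0.3, 0.8, 0, 0, 0, -0.3, 0, -0.3, 0.8, 0, 0, 0, -0.3, 0, -0.2, 0.8, 0, 0, 0, -0.3, 0, 0, 0.8],
)

```text
time: 21.9
tool_pos: [0.3899, -0.2294, 0.163]
ee_rot: [3.136, -0.009, -0.108]
wrist_force: [0.6, -1.1, -0.3]
width: 0.0755
finger_force: 0.0
```

move_arm(
  motion=[0, 0, 0, -0.2, 0.3, 0, 0.8, 0, 0, 0, 0, 0.35, 0, 0.8, 0, 0, 0, 0, 0.35, 0, 0.8, 0, 0, 0, 0, 0.35, 0, 0.8, 0, 0, 0, 0, 0.3, 0, 0.8, 0, 0, 0, 0, 0, 0, 0.8],
)

```text
time: 22.4
tool_pos: [0.3491, -0.3942, 0.1568]
ee_rot: [3.139, 0.0, -0.114]
wrist_force: [0.4, 0.4, -0.8]
width: 0.075
finger_force: 0.0
```

Run:
```python
from h import *
t=robot.snapshot("top")[:,:,::-1];s=robot.snapshot("side")[:,:,::-1]
f=dict(interpolation=cv2.INTER_CUBIC)
cv2.imwrite("pics/c8.png",np.hstack([cv2.resize(s[100:280,160:310],(400,480),**f),cv2.resize(t[160:280,130:330],(400,240),**f).repeat(2,0)]))
```

```text
(no output)
```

View pics/c8.png

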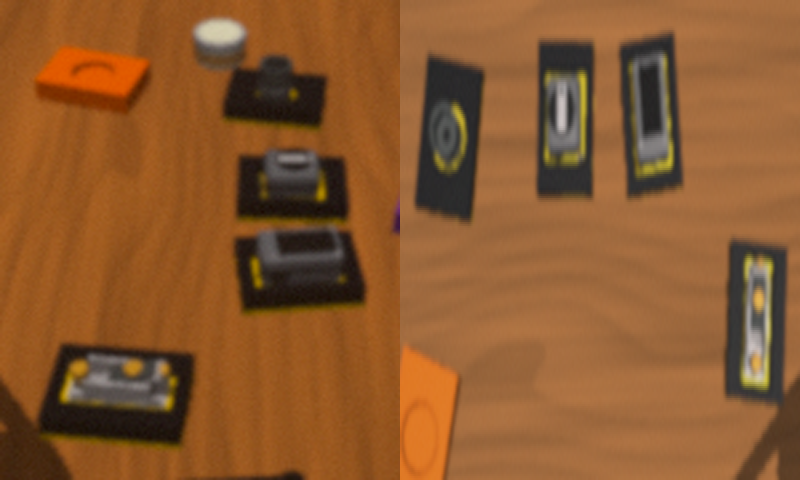

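All four tools sit level in their trays with yellow margins showing, and the tin hasn't moved.

```bash
python3 -c "
from bench import robot
print(robot.close_job())"
```

```text
the job is handed in; nothing more can be done
None
```

The battery pack, plane, tape measure and socket are in their own trays and the tin of wax was left untouched; I handed the job in at about 22.5 s, the last pictures showed all four tools seated upright, and no verdict came back.

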